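# Restock the spice caddy, then hold its lid open

### The arm

A 7-joint arm with a two-finger parallel gripper is mounted at the origin on a cart in front of the work surface, level with it; the furniture and walls round the work are solid. World frame = base frame: x ahead of the robot, y to its left, z up, the work surface at z = 0. Lengths are in m, angles in rad, forces in N, time in s.
With the tool pointing down it reaches from about 0.4 to 0.85 m from the base axis. Payload 4.5 kg.
Tool frame: the origin (TCP) lies at the very end of the fingers, on their centre line; the grasp point (between the pads) lies 19 mm behind it; z points along the fingers, y is the line along which they close (so a half turn about z gives the same grasp; the last joint's range is limited). The gripper opens to 85 mm and grips with 20 to 120 N. Pads are 22 mm wide; open, the fingers measure 114 mm over their backs; the gripper's body (76 mm by 85 mm) begins 54 mm behind the grasp point. The pads swing forward as they close: fully open they stand 13 mm farther back than shut.
Start: joints at [1.213, 0.689, -0.195, 1.565, 0.157, 0.902, -0.215], TCP at [0.239, -0.578, 0.231] pointing down, gripper open.
Joint ranges: [-3.01, 3.01], [-0.46, 2.08], [-1.47, 1.51], [0.13, 2.56], [-1, 4.14], [0.04, 2.09], [-2.66, 2.66]. Speed limits (rad/s): [2.57, 2.57, 3.14, 3.14, 3.14, 3.14, 3.14].

### API

Orientations are given as a unit quaternion [x, y, z, w].
In Python, from station import * gives the robot as it stands.
- The arm moves only by the tool play_rows, never from a script. Its argument "deltas" is a list of rows, each an object with "slide": the shift along the tool's x, y, z normalised to -1 to 1, where 1 is 40 cm, a list of three; "angular": the turn, a rotation vector about the tool's x, y, z normalised to -1 to 1, where 1 is 90 degrees, a list of three. In form: [{"slide": [dx, dy, dz], "angular": [rx, ry, rz]}, ...]. A call has 1 to 20 rows; each row is the pose to reach, as a shift and turn from the pose commanded when the call began, along the tool's axes at that moment; what a row does not reach only later rows make up. A row lasts 1/8 s, in which the tool goes at most 62.5 mm and 10.7 degrees, less where a joint would pass 70% of its speed; a pose out of reach is approached as far as the arm can. A call with a number of a shift or a turn outside -1 to 1 is refused whole. A call with a gripper value outside its range is refused whole. "jaw" is the opening, from 0 (shut) to 1 (fully open), set as the call begins (left out, the last holds). The fingers move at their own pace and stop on an object; the grip force is fixed at half the most. Time passes only in rows, so rows that repeat a pose let the fingers close. It gives the time, the measured TCP pose, the force, the opening and the grip force at its end, in the units of the state.
- get_state(): the state, without advancing time (a new reading comes with each control period).
- get_image(name): name is "side" or "top"; returns a dict with "img" (400x640x3 uint8, red, green, blue), "vfov" (degrees; the focal length in pixels is half the picture's height over the tangent of half this angle, whatever the lens; pixels are square), "cx", "cy" (the principal point, pixels), "R" (3x3) and "t" (3): a world point X has camera coordinates R X + t. Camera axes: x right, y down, z forward; pixel columns grow to the right and rows downward; lengths in m; the calibration is good to about 2 mm. A picture is of the moment at which its call begins. There is no depth.
- sign_off(): hands the job in; it is judged then, once.
The state is a dict: "time_s": time; "joints": joint angles; "qvel": joint speeds; "joint_torque": joint torques, N m; "position": TCP position; "tool_rot": TCP orientation; "force": force on the tool from outside, world axes, zero at the start; "wrist_torque": the same for the moment, N m; "opening": finger opening in m; "grip_force": force on a finger pad.
Only numpy, scipy, OpenCV 4.12 (cv2) and the standard library are available. Lean on these libraries where they do the work, as an engineer would, in place of code of your own. Each camera call takes 0.05 s, during which the arm holds its last target. There are 200 camera calls.

### The job

Stand the two spice jars from the worktop upright in the two empty cells of the wooden caddy, one jar to a cell, leaving the jar that is already there in its cell. Then lift the lid of the caddy's closed compartment by its bar handle and hold it open at 60 degrees from closed, so that I can fill the compartment: the lid falls shut if let go, so finish while still holding it with the gripper at that angle. Leave the tin, the mug and the honey jar where they stand.

Things in the scene. Friction and masses are not known exactly. Their poses are not given: they have to be found in the camera images.
- caddy: fixed wooden caddy, 166 mm deep (x), 192 wide (y), walls 4 thick and 50 high. Origin: centre of its underside; x away from the robot, y left; yaw within 0.15 rad. Right side: a column of three open cells, 50 mm square inside, centres at y = -67, x = -54, 0, +54 mm. The rest (y from -42 to +96, x from -68 to +83 mm) is a compartment; its lid tops out at 58 mm when shut
- cell0 (a point): centre of the floor of the cell nearest the robot (6 mm above the worktop)
- cell1 (a point): centre of the floor of the middle cell
- cell2 (a point): centre of the floor of the far cell
- lid (a joint): hinge of the compartment's lid (rad): 0 = shut, grows as the front edge is lifted, stop at 1.4; 60 degrees = 1.047. It turns freely and falls shut from any angle. Wooden lid 136 mm deep, 134 wide, 8 thick, about 0.35 kg with its handle; it turns about the line through point lid_hinge along the caddy's y
- lid_bar (a point): middle of the lid's handle, a round steel bar of 12 mm diameter, 80 mm long along the caddy's y between two thin legs; moves with the lid. When shut it is 163 mm nearer the robot than the hinge and 32 mm above it (88 mm above the worktop), 25 mm in front of the lid's edge, 30 mm above its top. Fingers closed across it let it turn in the grip, so the gripper can stay upright
- lid_hinge (a point): point on the lid's hinge line, behind the middle of the bar, at 56 mm above the worktop; it does not move as the lid turns
- spice_a: clear glass spice jar with a screw cap, 42 mm in diameter, 96 mm tall, about 110 g; origin at the centre of its underside, z up along its axis; it is round, so it can be taken across any diameter, best by the cap (the top 20 mm) or just below. Starts on the worktop, right of the caddy
- spice_b: clear glass spice jar with a screw cap, 42 mm in diameter, 96 mm tall, about 110 g; origin at the centre of its underside, z up along its axis; it is round, so it can be taken across any diameter, best by the cap (the top 20 mm) or just below. Starts on the worktop, right of the caddy
- spice_c: clear glass spice jar with a screw cap, 42 mm in diameter, 96 mm tall, about 110 g; origin at the centre of its underside, z up along its axis; it is round, so it can be taken across any diameter, best by the cap (the top 20 mm) or just below. Already stands in one of the three cells (which one varies); it stays there
- tuna_tin: low round tin, 86 mm in diameter, 40 mm tall, standing on the worktop; origin at the centre of its underside. Leave alone
- mug: white mug, 88 x 127 mm with its handle, 95 mm tall; origin under the middle of its extent. Leave alone
- honey_jar: wide jar with a dark lid, 65 mm in diameter, 86 mm tall; origin at the centre of its underside. Leave alone
Mind the look-alikes: they are no part of the job. What is shaped like the spice_a but blue or purple is not meant.

How it is judged:
By the outcome, as a careful person would: the job done as asked, in the order asked, and still so for the second after the job is handed in, while the arm keeps its last pose, push and grip.
It also fails if it takes over 72 s, if anything falls off the work surface, if the arm or the gripper's body presses on something with over 40 N, if the wrist force passes 120 N, or if a joint passes its speed limit or range.

## Working session

There is one attempt and no reset: what is moved stays moved. The work goes in short steps, Python scripts to look and compute and a tool call to move; the robot and the scene stay as the last step left them, time stands still between calls to the robot, and variables do not carry over. Pictures are saved under pics/ and viewed, at most 10 in all, crops included, and the job is handed in when it is done.

Besides the shell and the picture viewer there is one more tool, called after "Call:" by a JSON object that holds its "name" and its "arguments", one argument or row to a line. play_rows: Moves the arm, as the interface text tells. Scaled input: -1 to 1 covers 40 cm each way for a shift and 90 degrees each way for a turn. Its arguments: {"type":"object","properties":{"deltas":{"type":"array","items":{"type":"object","properties":{"slide":{"type":"array","items":{"type":"number"}},"angular":{"type":"array","items":{"type":"number"}}}}},"jaw":{"type":"number"}},"required":["deltas"]}

```bash
mkdir -p pics; ls
python3 - <<'E'
from station import *
import cv2,numpy as np
s=get_state(); print({k:np.round(v,3).tolist() for k,v in s.items()})
for n in("side","top"):
    d=get_image(n); cv2.imwrite(f"pics/{n}0.png",d["img"][:,:,::-1])
    print(n,d["vfov"],d["cx"],d["cy"],np.round(d["R"],3).tolist(),d["t"], [k for k in d])
E
```

```text
pics
{'time_s': 0.0, 'joints': [1.213, 0.69, -0.195, 1.566, 0.157, 0.903, -0.215], 'qvel': [0.001, -0.002, 0.001, 0.001, -0.002, -0.001, 0.001], 'joint_torque': [0.001, -53.96, -1.267, -15.854, 0.009, 0.009, 0.0], 'position': [0.238, -0.577, 0.23], 'tool_rot': [0.981, 0.195, -0.0, -0.001], 'force': [0.396, 0.27, 0.472], 'wrist_torque': [-0.003, -0.016, 0.04], 'grip_force': 0.0, 'opening': 0.086}
side 45.30870668431187 313.3221466057348 199.77539696406367 [[0.999, 0.044, 0.009], [0.026, -0.412, -0.911], [-0.036, 0.91, -0.413]] [-0.51195132  0.04299163  1.41544156] ['img', 'vfov', 'cx', 'cy', 'R', 't']
top 46.99883779420014 320.3625605638499 200.91810533297604 [[0.011, -1.0, -0.016], [-0.986, -0.008, -0.166], [0.166, 0.017, -0.986]] [-0.07670308  0.50118818  1.3227056 ] ['img', 'vfov', 'cx', 'cy', 'R', 't']
```

View pics/top0.png

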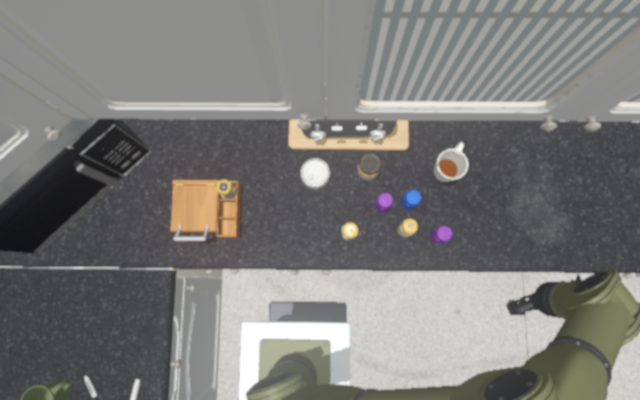

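View pics/side0.png

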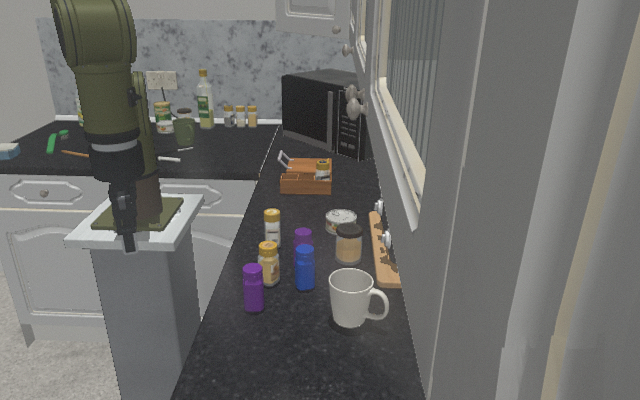

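The top view shows the caddy at about (205,208) with a jar in the far cell at (225,187). The two gold-capped jars are at (350,231) and (410,228). The blue and purple ones near (385,202), (412,199) and (443,234) are look-alikes. Cells 0 and 1 are empty.

```bash
cat > h.py <<'E'
from station import *
import cv2,numpy as np
from scipy.spatial.transform import Rotation as Rn
def foc(d): return d["img"].shape[0]/2/np.tan(np.radians(d["vfov"])/2)
def ray(d,u,v):
    R=np.array(d["R"]);t=np.array(d["t"]);f=foc(d)
    return -R.T@t, R.T@np.array([(u-d["cx"])/f,(v-d["cy"])/f,1])
def onz(d,u,v,z):
    c,r=ray(d,u,v); return c+r*(z-c[2])/r[2]
def proj(d,X):
    p=np.array(d["R"])@X+d["t"]; return foc(d)*p[:2]/p[2]+[d["cx"],d["cy"]]
def tri(d1,p1,d2,p2):
    c1,r1=ray(d1,*p1);c2,r2=ray(d2,*p2)
    s=np.linalg.lstsq(np.c_[r1,-r2],c2-c1,rcond=None)[0]
    a=c1+s[0]*r1;b=c2+s[1]*r2; return (a+b)/2,np.linalg.norm(a-b)
def blobs(img,lo,hi,amin=15):
    m=cv2.inRange(cv2.cvtColor(img,cv2.COLOR_RGB2HSV),lo,hi)
    n,l,st,ce=cv2.connectedComponentsWithStats(m)
    return [(st[i].tolist(),ce[i].round(1).tolist()) for i in range(1,n) if st[i][4]>=amin],m
def crop(d,x,y,w,h,k,name):
    cv2.imwrite(name,cv2.resize(d["img"][y:y+h,x:x+w,::-1],None,fx=k,fy=k,interpolation=cv2.INTER_CUBIC))
E
python3 - <<'E'
from h import *
T=get_image("top");S=get_image("side")
for n,d in(("top",T),("side",S)):
    b,m=blobs(d["img"],(15,100,100),(32,255,255),12)
    for x in b:
        print(n,x, onz(d,*x[1],.096).round(3) if n=="top" else onz(d,*x[1],.086).round(3))
a=T["img"][160:260,150:260]; c=T["img"][205:255,325:435]
k=cv2.resize(np.vstack([a,c]),None,fx=4,fy=4,interpolation=cv2.INTER_CUBIC)
s=cv2.resize(S["img"][140:300,230:350],None,fx=3,fy=3.75,interpolation=cv2.INTER_CUBIC)
cv2.imwrite("pics/c1.png",np.hstack([k,s])[:,:,::-1]); print(k.shape,s.shape)
E
```

```text
top ([171, 179, 64, 53, 2350], [196.6, 203.9]) [0.481 0.28  0.096]
top ([218, 195, 20, 42, 519], [229.2, 218.4]) [0.44  0.185 0.096]
top ([402, 218, 16, 16, 128], [409.5, 226.0]) [ 0.423 -0.324  0.096]
top ([344, 222, 14, 16, 64], [351.0, 229.2]) [ 0.413 -0.16   0.096]
side ([199, 70, 8, 7, 42], [202.3, 72.6]) [-0.298  1.91   0.086]
side ([224, 106, 9, 5, 40], [227.8, 108.1]) [0.066 0.966 0.086]
side ([236, 106, 9, 6, 44], [239.6, 108.6]) [0.123 0.961 0.086]
side ([248, 106, 8, 6, 43], [251.5, 108.6]) [0.178 0.965 0.086]
side ([78, 112, 5, 7, 18], [80.2, 114.8]) [-0.555  0.791  0.086]
side ([249, 115, 7, 11, 32], [252.0, 120.6]) [0.215 0.753 0.086]
side ([62, 150, 27, 7, 64], [75.5, 153.2]) [-0.32   0.283  0.086]
side ([316, 158, 15, 12, 129], [322.8, 164.4]) [0.533 0.229 0.086]
side ([264, 208, 16, 14, 178], [271.4, 215.3]) [ 0.411 -0.156  0.086]
side ([259, 241, 18, 37, 321], [267.0, 254.3]) [ 0.426 -0.348  0.086]
side ([271, 259, 6, 6, 15], [273.7, 261.3]) [ 0.444 -0.376  0.086]
(600, 440, 3) (600, 360, 3)
```

View pics/c1.png

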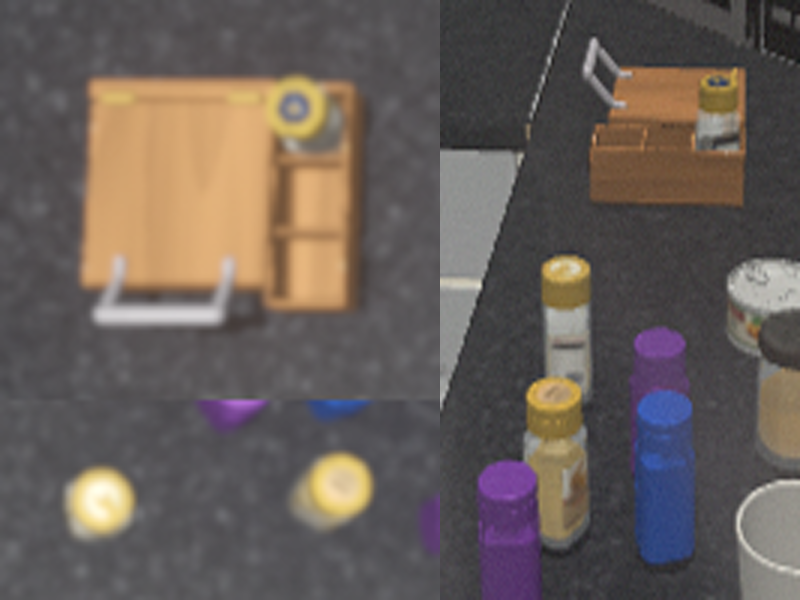

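The zoomed crop shows cap tops in the top image at about (350.2,230) and (410.5,226), and in the side image at (272.7,211) and (268.3,244). The caddy's right wall corners and the bar are clear. Next I fit the caddy pose from those corners.

Run:
```python
from h import *
from scipy.optimize import least_squares
T=get_image("top");S=get_image("side")
for n,p,q in(("L",(350.2,230),(272.7,210.9)),("R",(410.5,226),(268.3,244))):
    X,e=tri(T,p,S,q); print(n,X.round(4),round(e,4),onz(T,*p,.096).round(4),onz(S,*q,.096).round(4))
# body of the jar bottoms in the side image could be checked later
tc=lambda u,v:(150+(u+.0)/4,160+v/4)
sc=lambda u,v:(230+(u-440)/3,140+v/3.75)
obs=[(T,tc(357,308),(-.083,-.096,.05)),(T,tc(358,84),(.083,-.096,.05)),(T,tc(90,80),(.083,.096,.05)),
 (S,sc(591,147),(-.083,-.096,.05)),(S,sc(744,152),(.083,-.096,.05)),(S,sc(592,200),(-.083,-.096,0)),(S,sc(743,204),(.083,-.096,0))]
def W(p,l):
    c,s=np.cos(p[2]),np.sin(p[2]); return np.array([p[0]+c*l[0]-s*l[1],p[1]+s*l[0]+c*l[1],l[2]])
res=least_squares(lambda p:np.concatenate([proj(d,W(p,l))-o for d,o,l in obs]),[.48,.25,0])
p=res.x;print("caddy",p.round(4));print(res.fun.reshape(-1,2).round(1).tolist())
def loc(X): 
    c,s=np.cos(p[2]),np.sin(p[2]);d=X[:2]-p[:2];return np.array([c*d[0]+s*d[1],-s*d[0]+c*d[1]])
print("barends local",[loc(onz(T,*tc(*q),.088)).round(4).tolist() for q in((98,316),(222,314))])
X,e=tri(T,tc(160,315),S,sc(591,68));print("bar tri mid",X.round(4),e,loc(X).round(4))
print("jar c cap local",loc(onz(T,*tc(297,107),.102)).round(4))
for x in(-.054,0,.054):print("cell",W(p,(x,-.067,.006)).round(4))
```

```text
L [ 0.4127 -0.1572  0.0989] 0.0052 [ 0.4104 -0.1578  0.096 ] [ 0.4144 -0.1502  0.096 ]
R [ 0.4244 -0.3262  0.0993] 0.0032 [ 0.4232 -0.3271  0.096 ] [ 0.4251 -0.32    0.096 ]
caddy [0.4767 0.2672 0.0232]
[[-2.0, -1.4], [-1.3, -1.1], [1.5, 0.9], [-0.9, 1.2], [-0.0, 0.8], [-0.9, 1.4], [-0.1, 1.2]]
barends local [[-0.0939, 0.0749], [-0.0937, -0.0134]]
bar tri mid [0.3843 0.2986 0.0795] 0.002627900086205476 [-0.0917  0.0335]
jar c cap local [ 0.0522 -0.0665]
cell [0.4243 0.199  0.006 ]
cell [0.4783 0.2002 0.006 ]
cell [0.5323 0.2015 0.006 ]
```

Run:
```python
from h import *
T=get_image("top");S=get_image("side")
g=cv2.cvtColor(T["img"],cv2.COLOR_RGB2GRAY).astype(float)
def edge(us,r0,r1):
    o=[]
    for u in us:
        c=g[r0:r1,u-2:u+3].mean(1); h=(np.median(c[:4])+np.median(c[-4:]))/2; o.append(r0+np.argmax((c-h)*np.sign(c[-1]-h)>0))
    return o
us=list(range(235,490,20));print("counter front",edge(us,258,280))
us=list(range(115,280,20))+list(range(370,600,20));print(us,edge(us,100,135))
# caddy mask edges (subpixel via row/col occupancy)
hsv=cv2.cvtColor(T["img"],cv2.COLOR_RGB2HSV).astype(float)
s=hsv[...,1]
def cross(line,off):
    h=(line[:3].mean()+line[-3:].mean())/2;i=np.argmax((line-h)*np.sign(line[-1]-h)>0)
    return off+i-1+(h-line[i-1])/(line[i]-line[i-1])
print("right wall", [(v,round(cross(s[v,232:248],232),1)) for v in range(198,234,5)])
print("right of lid-left", [(v,round(cross(s[v,162:182],162),1)) for v in range(184,230,5)])
print("back", [(u,round(cross(s[170:187,u],170),1)) for u in range(176,216,5)])
print("front R", [(u,round(cross(s[228:246,u],228),1)) for u in range(219,238,3)])
print("lid front", [(u,round(cross(s[225:233,u],225),1)) for u in range(182,206,4)])
```

```text
counter front [np.int64(270), np.int64(269), np.int64(269), np.int64(271), np.int64(270), np.int64(270), np.int64(270), np.int64(271), np.int64(271), np.int64(271), np.int64(271), np.int64(271), np.int64(272)]
[115, 135, 155, 175, 195, 215, 235, 255, 275, 370, 390, 410, 430, 450, 470, 490, 510, 530, 550, 570, 590] [np.int64(119), np.int64(118), np.int64(119), np.int64(119), np.int64(120), np.int64(119), np.int64(119), np.int64(119), np.int64(119), np.int64(100), np.int64(113), np.int64(100), np.int64(114), np.int64(115), np.int64(117), np.int64(116), np.int64(119), np.int64(119), np.int64(131), np.int64(121), np.int64(131)]
right wall [(198, np.float64(240.6)), (203, np.float64(240.3)), (208, np.float64(240.2)), (213, np.float64(240.0)), (218, np.float64(239.8)), (223, np.float64(239.7)), (228, np.float64(239.7)), (233, np.float64(239.0))]
right of lid-left [(184, np.float64(171.4)), (189, np.float64(171.4)), (194, np.float64(171.1)), (199, np.float64(171.0)), (204, np.float64(170.7)), (209, np.float64(170.5)), (214, np.float64(170.0)), (219, np.float64(169.8)), (224, np.float64(169.0)), (229, np.float64(168.4))]
back [(176, np.float64(178.7)), (181, np.float64(178.8)), (186, np.float64(178.7)), (191, np.float64(178.6)), (196, np.float64(178.6)), (201, np.float64(178.7)), (206, np.float64(178.6)), (211, np.float64(178.6))]
front R [(219, np.float64(237.5)), (222, np.float64(237.9)), (225, np.float64(237.8)), (228, np.float64(237.9)), (231, np.float64(237.9)), (234, np.float64(237.9)), (237, np.float64(237.5))]
lid front [(182, np.float64(225.6)), (186, np.float64(231.2)), (190, np.float64(231.2)), (194, np.float64(231.3)), (198, np.float64(231.3)), (202, np.float64(231.2))]
```

Run:
```python
from h import *
from scipy.optimize import least_squares
T=get_image("top");S=get_image("side")
print("cam",ray(T,0,0)[0],ray(S,0,0)[0])
E_=[(240.6,198,0,1,-.096),(240.2,208,0,1,-.096),(239.8,218,0,1,-.096),(239.6,228,0,1,-.096),
(171.4,187,.05,1,.096),(171,199,.05,1,.096),(170.5,209,.05,1,.096),(169.9,217,.05,1,.096),
(178,178.7,.05,0,.083),(190,178.65,.05,0,.083),(202,178.65,.05,0,.083),(211,178.6,.05,0,.083),
(222,237.9,0,0,-.083),(228,237.9,0,0,-.083),(234,237.9,0,0,-.083)]
def loc(p,X):
    c,s=np.cos(p[2]),np.sin(p[2]);d=X[:2]-p[:2];return np.array([c*d[0]+s*d[1],-s*d[0]+c*d[1]])
def W(p,l):
    c,s=np.cos(p[2]),np.sin(p[2]); return np.array([p[0]+c*l[0]-s*l[1],p[1]+s*l[0]+c*l[1],l[2]])
sol=least_squares(lambda p:[loc(p,onz(T,u,v,z))[i]-q for u,v,z,i,q in E_],[.48,.25,0])
p=sol.x;print("caddy top",p.round(4),(sol.fun*1000).round(1))
sc=lambda u,v:(230+(u-440)/3,140+v/3.75)
for o,l in((sc(591,147),(-.083,-.096,.05)),(sc(744,152),(.083,-.096,.05)),(sc(592,200),(-.083,-.096,0)),(sc(743,204),(.083,-.096,0))):
    print("side resid",(proj(S,W(p,l))-o).round(1))
tc=lambda u,v:(150+u/4,160+v/4)
print("bar",[loc(p,onz(T,*tc(*q),.088)).round(4).tolist() for q in((98,316),(222,314))])
print("jar c",loc(p,onz(T,*tc(297,107),.102)).round(4))
for x in(-.054,0,.054):print("cell",W(p,(x,-.067,.006)).round(4))
for x in(-.09,-.093):print("bar mid",W(p,(x,.027,.088)).round(4))
```

```text
cam [ 0.27548252 -0.09556888  1.38621753] [ 0.56177364 -1.24785675  0.62823655]
caddy top [ 0.4796  0.2721 -0.0185] [-1.8 -2.4 -3.  -4.1  4.8  2.9  1.9  1.7  0.2  1.2  2.2  3.  -2.7 -2.2
 -1.7]
side resid [-1.   0.3]
side resid [-0.4  0.6]
side resid [-1.   0.4]
side resid [-0.4  1. ]
bar [[-0.0997, 0.066], [-0.0958, -0.0222]]
jar c [ 0.0522 -0.0692]
cell [0.4243 0.2061 0.006 ]
cell [0.4783 0.2051 0.006 ]
cell [0.5323 0.2041 0.006 ]
bar mid [0.3901 0.3007 0.088 ]
bar mid [0.3871 0.3008 0.088 ]
```

```bash
cat >> h.py <<'E'
def loc(p,X):
    c,s=np.cos(p[2]),np.sin(p[2]);d=X[:2]-p[:2];return np.array([c*d[0]+s*d[1],-s*d[0]+c*d[1]])
def W(p,l):
    c,s=np.cos(p[2]),np.sin(p[2]); return np.array([p[0]+c*l[0]-s*l[1],p[1]+s*l[0]+c*l[1],l[2]])
E
python3 - <<'E'
from h import *
from scipy.optimize import least_squares
T=get_image("top");S=get_image("side")
r=T["img"][...,0].astype(float)
def cross(line,off):
    h=(line[:3].mean()+line[-3:].mean())/2;i=np.argmax((line-h)*np.sign(line[-1]-h)>0)
    return off+i-1+(h-line[i-1])/(line[i]-line[i-1])
E_=[(cross(r[v,232:248],232),v,0,1,-.096) for v in range(200,230,5)]
E_+=[(cross(r[v,162:180],162),v,.05,1,.096) for v in range(187,218,5)]
E_+=[(u,cross(r[170:184,u],170),.05,0,.083) for u in range(177,212,5)]
E_+=[(u,cross(r[230:246,u],230),0,0,-.083) for u in range(221,237,3)]
print([(round(float(e[0]),1),round(float(e[1]),1)) for e in E_])
sol=least_squares(lambda p:[loc(p,onz(T,u,v,z))[i]-q-p[3]*np.sign(q) for u,v,z,i,q in E_],[.48,.25,0,0],loss="soft_l1",f_scale=.002)
p=sol.x;print("caddy top",p.round(4),(sol.fun*1000).round(1))
sc=lambda u,v:(230+(u-440)/3,140+v/3.75)
for o,l in((sc(591,147),(-.083,-.096,.05)),(sc(744,152),(.083,-.096,.05)),(sc(592,200),(-.083,-.096,0)),(sc(743,204),(.083,-.096,0))):
    print("side resid",(proj(S,W(p,l))-o).round(1))
tc=lambda u,v:(150+u/4,160+v/4)
print("bar",[loc(p,onz(T,*tc(*q),.088)).round(4).tolist() for q in((98,316),(222,314))])
print("jar c",loc(p,onz(T,*tc(297,107),.102)).round(4))
for x in(-.054,0,.054):print("cell",W(p,(x,-.067,.006)).round(4))
# gripper-free jar cap circles
for c in((350,230),(410,226)):
    a=r[c[1]-14:c[1]+15,c[0]-14:c[0]+15]; 
    sat=cv2.inRange(cv2.cvtColor(T["img"],cv2.COLOR_RGB2HSV),(12,50,150),(35,255,255))[c[1]-14:c[1]+15,c[0]-14:c[0]+15]
    k=max(cv2.findContours(sat,0,1)[0],key=cv2.contourArea);(x,y),R=cv2.minEnclosingCircle(k);u,v=x+c[0]-14,y+c[1]-14
    print("cap",u,v,R,onz(T,u,v,.096).round(4))
E
```

```text
[(237.7, 200.0), (236.9, 205.0), (237.0, 210.0), (236.4, 215.0), (236.4, 220.0), (236.3, 225.0), (172.1, 187.0), (171.6, 192.0), (171.5, 197.0), (171.5, 202.0), (171.0, 207.0), (170.7, 212.0), (170.7, 217.0), (177.0, 179.2), (182.0, 179.2), (187.0, 179.2), (192.0, 179.4), (197.0, 179.3), (202.0, 179.3), (207.0, 179.4), (221.0, 237.6), (224.0, 236.5), (227.0, 236.5), (230.0, 236.6), (233.0, 236.6), (236.0, 236.4)]
caddy top [ 0.4804  0.2764 -0.0254 -0.0022] [ 0.5  1.7  0.6  1.4  0.4 -0.4  1.   1.1 -0.1 -1.5 -1.2 -1.8 -3.  -0.6
  0.   0.2  0.4  1.1  1.5  1.7 -4.4 -0.9 -0.6 -0.6 -0.2  0.6]
side resid [-0.7 -0.3]
side resid [-0.3  0.1]
side resid [-0.8 -0.2]
side resid [-0.4  0.5]
bar [[-0.1009, 0.061], [-0.0964, -0.0272]]
jar c [ 0.0519 -0.0732]
cell [0.4248 0.2108 0.006 ]
cell [0.4787 0.2094 0.006 ]
cell [0.5327 0.208  0.006 ]
cap 349.69999980926514 229.89999961853027 8.300703048706055 [ 0.4107 -0.1564  0.096 ]
cap 408.06050968170166 226.26433086395264 9.348809242248535 [ 0.4224 -0.3202  0.096 ]
```

Run:
```python
from h import *
from scipy.optimize import least_squares
T=get_image("top");S=get_image("side")
D=[(236.9,205),(237.0,210),(236.6,215),(236.4,220),(236.3,225)],[(172.1,187),(171.6,192),(171.5,197),(171.5,202),(171.0,207),(170.7,212)],[(177,179.2),(187,179.2),(197,179.3),(207,179.4)],[(224,236.5),(227,236.5),(230,236.6),(233,236.6),(236,236.4)]
K=[(1,-.096),(1,.096),(0,.083),(0,-.083)]
E_=[(u,v,.05,*k) for d,k in zip(D,K) for u,v in d]
for fb in(0,1):
    sol=least_squares(lambda p:[loc(p,onz(T,u,v,z))[i]-q-fb*p[3]*np.sign(q) for u,v,z,i,q in E_],[.48,.25,0,0])
    p=sol.x;print("caddy",p.round(4),(sol.fun*1000).round(1))
    sc=lambda u,v:(230+(u-440)/3,140+v/3.75)
    print("side",[(proj(S,W(p,l))-o).round(1).tolist() for o,l in((sc(591,147),(-.083,-.096,.05)),(sc(744,152),(.083,-.096,.05)),(sc(592,200),(-.083,-.096,0)),(sc(743,204),(.083,-.096,0)))])
    tc=lambda u,v:(150+u/4,160+v/4)
    print("bar",[loc(p,onz(T,*tc(*q),.088)).round(4).tolist() for q in((98,316),(222,314))])
    print("jar c",loc(p,onz(T,*tc(297,107),.102)).round(4))
    for x in(-.054,0,.054):print("cell",W(p,(x,-.067,.006)).round(4))
```

```text
caddy [ 0.478   0.2716 -0.0105  0.    ] [-1.6 -2.6 -2.2 -2.4 -2.8  2.7  3.   2.2  1.1  1.4  1.2  0.8  1.4  1.6
  1.8 -1.4 -1.2 -1.4 -1.2 -0.4]
side [[-1.3, 0.4], [-0.6, 0.6], [-1.3, 0.5], [-0.7, 1.0]]
bar [[-0.0976, 0.0672], [-0.0944, -0.021]]
jar c [ 0.0533 -0.0692]
cell [0.4233 0.2052 0.006 ]
cell [0.4773 0.2046 0.006 ]
cell [0.5313 0.2041 0.006 ]
caddy [0.4779 0.2714 0.0016 0.0019] [ 0.5 -0.4  0.2  0.2 -0.1  0.2  0.8  0.1 -0.8 -0.3 -0.4  0.1  0.2  0.1
 -0.  -0.2 -0.1 -0.3 -0.2  0.4]
side [[-1.0, 0.5], [-0.3, 0.5], [-1.0, 0.7], [-0.4, 0.9]]
bar [[-0.0966, 0.0686], [-0.0945, -0.0196]]
jar c [ 0.0525 -0.0696]
cell [0.424  0.2043 0.006 ]
cell [0.478  0.2044 0.006 ]
cell [0.532  0.2045 0.006 ]
```

Caddy fit is clean (sub-mm residuals): centre (0.478, 0.271), yaw about 0. Cell0 is at (0.424, 0.204) and cell1 at (0.478, 0.204). The jars are at (0.411,-0.157) and (0.423,-0.3245). Now I move above the right jar.

```bash
cat >> h.py <<'E'
def go(x,y,z,yaw=0.):
    s=get_state(); R0=Rn.from_quat(s["tool_rot"]); d=R0.inv().apply(np.array([x,y,z])-s["position"])
    Rt=Rn.from_euler("z",yaw)*Rn.from_quat([1,0,0,0])
    w=(R0.inv()*Rt).as_rotvec()
    print("slide",(d/.4).round(4),"ang",(w/(np.pi/2)).round(4),"min rows",int(max(np.linalg.norm(d)/.0625,np.degrees(np.linalg.norm(w))/10.7))+1)
E
python3 -c "
from h import *
go(.423,-.3245,.2)"
```

```text
slide [ 0.6675 -0.409   0.0783] ang [ 1.000e-04 -0.000e+00  2.494e-01] min rows 6
```

Call:
{"name": "play_rows", "arguments": {
  "deltas": [
    {"slide": [0.08, -0.05, 0.0], "angular": [0, 0, 0.03]},
    {"slide": [0.2, -0.12, 0.02], "angular": [0, 0, 0.07]},
    {"slide": [0.34, -0.2, 0.035], "angular": [0, 0, 0.12]},
    {"slide": [0.48, -0.29, 0.05], "angular": [0, 0, 0.18]},
    {"slide": [0.6, -0.37, 0.07], "angular": [0, 0, 0.22]},
    {"slide": [0.667, -0.409, 0.078], "angular": [0, 0, 0.25]},
    {"slide": [0.667, -0.409, 0.078], "angular": [0, 0, 0.25]},
    {"slide": [0.667, -0.409, 0.078], "angular": [0, 0, 0.25]},
    {"slide": [0.667, -0.409, 0.078], "angular": [0, 0, 0.25]},
    {"slide": [0.667, -0.409, 0.078], "angular": [0, 0, 0.25]}
  ],
  "jaw": 0.8
}}

```text
time_s: 1.95
position: [0.422, -0.3257, 0.2002]
tool_rot: [1.0, -0.002, -0.0, 0.0]
force: [0.3, 0.3, 0.6]
opening: 0.0684
grip_force: 0.0
```

Run:
```python
from h import *
s=get_state();print(s["time_s"],s["position"],s["tool_rot"],s["opening"],s["force"])
go(.423,-.3245,.06)
T=get_image("top");S=get_image("side")
a=cv2.resize(T["img"][190:260,370:470],None,fx=4,fy=4,interpolation=cv2.INTER_CUBIC)
b=cv2.resize(S["img"][160:320,220:340],None,fx=3,fy=3,interpolation=cv2.INTER_CUBIC)
c=np.zeros((480,760,3),np.uint8);c[:280,:400]=a;c[:,400:]=b
cv2.imwrite("pics/p2.png",c[:,:,::-1])
print("tcp px",proj(S,np.array(s["position"])))
```

```text
1.95 [ 0.42204361 -0.32572145  0.20019454] [ 9.99998795e-01 -1.52910493e-03 -1.57335383e-05  2.67733921e-04] 0.06840360698883342 [0.28605693 0.3052416  0.58139221]
slide [ 0.0024 -0.0032  0.3505] ang [ 0.0003  0.     -0.0019] min rows 3
tcp px [265.04506689 202.61700872]
```

View pics/p2.png

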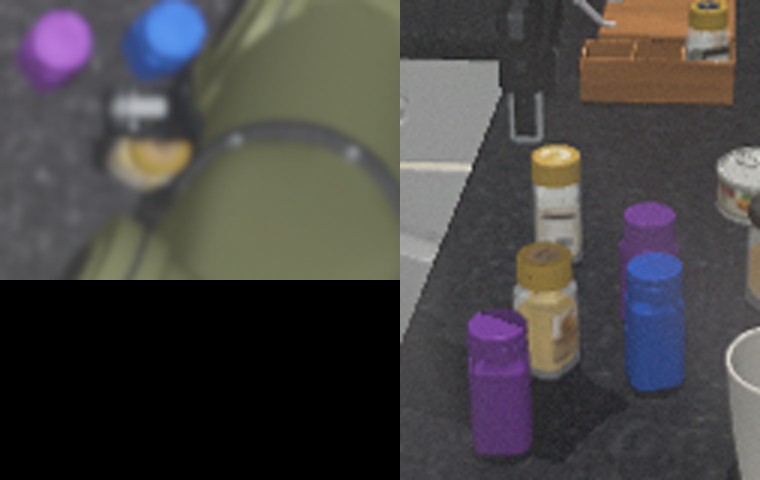

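Top view: the arm partly hides the target, with its cap at about (409,228). Side view: fingertips at about (262,207), while the cap centre is at column 268, so there may be a few mm of x offset. I'll descend partway and check.

Call:
{"name": "play_rows", "arguments": {
  "deltas": [
    {"slide": [0, 0, 0.06], "angular": [0, 0, 0]},
    {"slide": [0, 0, 0.15], "angular": [0, 0, 0]},
    {"slide": [0, 0, 0.23], "angular": [0, 0, 0]},
    {"slide": [0, 0, 0.26], "angular": [0, 0, 0]},
    {"slide": [0, 0, 0.26], "angular": [0, 0, 0]},
    {"slide": [0, 0, 0.26], "angular": [0, 0, 0]}
  ]
}}

```text
time_s: 2.8
position: [0.4235, -0.3252, 0.0972]
tool_rot: [1.0, -0.001, 0.001, 0.001]
force: [0.5, -0.4, 0.9]
opening: 0.068
grip_force: 0.0
```

Run:
```python
from h import *
s=get_state();P=s["position"];print(s["time_s"],P,s["tool_rot"],s["opening"],s["force"])
S=get_image("side")
crop(S,215,150,120,140,5,"pics/p3.png")
for dy in(-.034,.034):print("finger tip px",proj(S,P+[0,dy,0.005]))
print("cap top px",proj(S,np.array([.423,-.3245,.096])))
```

```text
2.8 [ 0.42351371 -0.32517891  0.0971713 ] [ 9.99999213e-01 -5.56139385e-04  9.19382353e-04  6.48170085e-04] 0.06796294408336204 [ 0.50627833 -0.38184166  0.93799422]
finger tip px [265.10018326 250.50944161]
finger tip px [269.14277018 235.34712639]
cap top px [267.0758955  244.97558475]
```

View pics/p3.png

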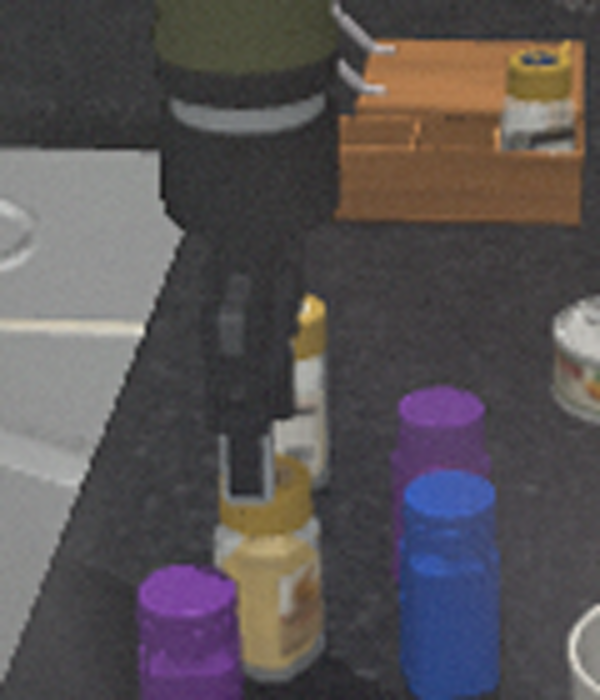

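The near fingertip is at (264.6,250), matching its prediction to within 0.5 px, and the cap centre is about 3 mm further in x. So the target is x≈0.425. I descend and grip.

Call:
{"name": "play_rows", "arguments": {
  "deltas": [
    {"slide": [0.004, -0.003, 0.03], "angular": [0, 0, 0]},
    {"slide": [0.004, -0.003, 0.07], "angular": [0, 0, 0]},
    {"slide": [0.004, -0.003, 0.093], "angular": [0, 0, 0]},
    {"slide": [0.004, -0.003, 0.093], "angular": [0, 0, 0]}
  ]
}}

```text
time_s: 3.35
position: [0.4237, -0.3229, 0.0577]
tool_rot: [1.0, -0.0, -0.001, -0.001]
force: [0.4, 1.1, 0.5]
opening: 0.0682
grip_force: 0.0
```

Call:
{"name": "play_rows", "arguments": {
  "deltas": [
    {"slide": [0, 0, 0]},
    {"slide": [0, 0, 0]},
    {"slide": [0, 0, 0]},
    {"slide": [0, 0, 0]},
    {"slide": [0, 0, 0]},
    {"slide": [0, 0, 0]}
  ],
  "jaw": 0
}}

```text
invalid input
```

Run:
```python
from h import *
s=get_state();P=s["position"];print(s["time_s"],P,s["tool_rot"],s["opening"],s["grip_force"],s["force"])
go(.425,-.30,.23);go(.478,.2044,.23);go(.478,.2044,.16)
```

```text
3.35 [ 0.42369344 -0.32292034  0.05774799] [ 9.99999273e-01 -4.14349474e-04 -9.71446154e-04 -5.82666391e-04] 0.06816892675098933 0.0 [0.40642698 1.10495957 0.525989  ]
slide [ 0.0024 -0.0578 -0.4306] ang [-0.0007  0.0012 -0.0005] min rows 3
slide [ 0.1338 -1.3189 -0.4294] ang [-0.0007  0.0012 -0.0005] min rows 9
slide [ 0.1342 -1.3187 -0.2544] ang [-0.0007  0.0012 -0.0005] min rows 9
```

Call:
{"name": "play_rows", "arguments": {
  "deltas": [
    {"slide": [0, 0, 0], "angular": [0, 0, 0]},
    {"slide": [0, 0, 0], "angular": [0, 0, 0]},
    {"slide": [0, 0, 0], "angular": [0, 0, 0]},
    {"slide": [0, 0, 0], "angular": [0, 0, 0]},
    {"slide": [0, 0, 0], "angular": [0, 0, 0]},
    {"slide": [0, 0, 0], "angular": [0, 0, 0]}
  ],
  "jaw": 0
}}

```text
time_s: 4.1
position: [0.4247, -0.3236, 0.0596]
tool_rot: [1.0, -0.0, 0.0, 0.0]
force: [-0.6, 1.1, 6.6]
opening: 0.0437
grip_force: 60.7
```

Call:
{"name": "play_rows", "arguments": {
  "deltas": [
    {"slide": [0, 0, -0.05], "angular": [0, 0, 0]},
    {"slide": [0, 0, -0.15], "angular": [0, 0, 0]},
    {"slide": [0, 0, -0.28], "angular": [0, 0, 0]},
    {"slide": [0, -0.04, -0.4], "angular": [0, 0, 0]},
    {"slide": [0.01, -0.13, -0.43], "angular": [0, 0, 0]},
    {"slide": [0.03, -0.24, -0.43], "angular": [0, 0, 0]},
    {"slide": [0.05, -0.36, -0.43], "angular": [0, 0, 0]},
    {"slide": [0.07, -0.48, -0.43], "angular": [0, 0, 0]},
    {"slide": [0.09, -0.6, -0.43], "angular": [0, 0, 0]},
    {"slide": [0.11, -0.71, -0.43], "angular": [0, 0, 0]},
    {"slide": [0.12, -0.8, -0.43], "angular": [0, 0, 0]},
    {"slide": [0.13, -0.88, -0.43], "angular": [0, 0, 0]},
    {"slide": [0.133, -0.94, -0.43], "angular": [0, 0, 0]},
    {"slide": [0.133, -0.98, -0.43], "angular": [0, 0, 0]}
  ]
}}

```text
time_s: 5.85
position: [0.4777, 0.0698, 0.2308]
tool_rot: [1.0, 0.0, -0.0, -0.0]
force: [-1.1, 0.3, -0.6]
opening: 0.0439
grip_force: 61.4
```

Call:
{"name": "play_rows", "arguments": {
  "deltas": [
    {"slide": [0, -0.06, 0], "angular": [0, 0, 0]},
    {"slide": [0, -0.14, 0], "angular": [0, 0, 0]},
    {"slide": [0, -0.22, 0], "angular": [0, 0, 0]},
    {"slide": [0, -0.29, 0], "angular": [0, 0, 0]},
    {"slide": [0, -0.33, 0.05], "angular": [0, 0, 0]},
    {"slide": [0, -0.34, 0.12], "angular": [0, 0, 0]},
    {"slide": [0, -0.34, 0.19], "angular": [0, 0, 0]},
    {"slide": [0, -0.34, 0.2], "angular": [0, 0, 0]},
    {"slide": [0, -0.34, 0.2], "angular": [0, 0, 0]},
    {"slide": [0, -0.34, 0.2], "angular": [0, 0, 0]}
  ]
}}

```text
time_s: 7.1
position: [0.4789, 0.2047, 0.1519]
tool_rot: [1.0, -0.001, 0.001, -0.0]
force: [0.7, -0.3, -1.2]
opening: 0.0437
grip_force: 61.4
```

Run:
```python
from h import *
s=get_state();P=s["position"];print(s["time_s"],P,s["tool_rot"],s["opening"],s["grip_force"],s["force"])
go(.478,.2044,.14)
T=get_image("top");S=get_image("side")
a=cv2.resize(T["img"][165:255,160:250],None,fx=4,fy=4,interpolation=cv2.INTER_CUBIC)
b=cv2.resize(S["img"][110:210,260:350],None,fx=4.8,fy=4.8,interpolation=cv2.INTER_CUBIC)
c=np.zeros((480,800,3),np.uint8);c[:360,:360]=a;c[:,360:792]=b
cv2.imwrite("pics/p4.png",c[:,:,::-1])
print("bottom px side",proj(S,P+[0,0,-.06]),"cell1 rim centre",proj(S,np.array([.478,.2044,.05])))
```

```text
7.1 [0.47886639 0.20465036 0.15193488] [ 9.99999192e-01 -7.09522055e-04  9.82715532e-04 -3.84116458e-04] 0.04367966330913603 61.43805905710906 [ 0.7390047  -0.34616913 -1.20007987]
slide [-0.0022  0.0007  0.0298] ang [-0.0005 -0.0013 -0.0009] min rows 1
bottom px side [305.96698457 164.92412893] cell1 rim centre [305.66312552 177.03584695]
```

View pics/p4.png

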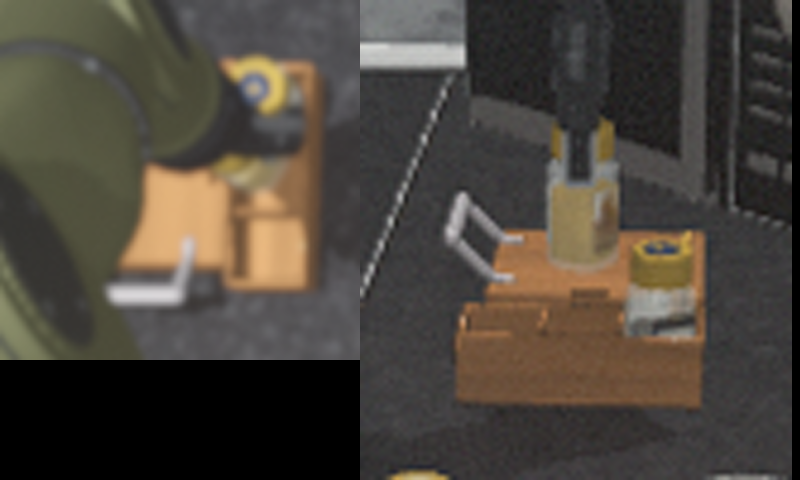

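The held jar is centred at side column 306.5 (predicted 306.0), in line with cell1's middle. I descend in stages, checking the force.

Call:
{"name": "play_rows", "arguments": {
  "deltas": [
    {"slide": [-0.001, 0.001, 0.03], "angular": [0, 0, 0]},
    {"slide": [-0.001, 0.001, 0.06], "angular": [0, 0, 0]},
    {"slide": [-0.001, 0.001, 0.09], "angular": [0, 0, 0]},
    {"slide": [-0.001, 0.001, 0.11], "angular": [0, 0, 0]},
    {"slide": [-0.001, 0.001, 0.13], "angular": [0, 0, 0]},
    {"slide": [-0.001, 0.001, 0.13], "angular": [0, 0, 0]}
  ]
}}

```text
time_s: 7.95
position: [0.4774, 0.2044, 0.0983]
tool_rot: [1.0, -0.0, -0.0, 0.0]
force: [0.3, 0.4, -1.7]
opening: 0.0434
grip_force: 61.4
```

Call:
{"name": "play_rows", "arguments": {
  "deltas": [
    {"slide": [0, 0, 0.025], "angular": [0, 0, 0]},
    {"slide": [0, 0, 0.05], "angular": [0, 0, 0]},
    {"slide": [0, 0, 0.065], "angular": [0, 0, 0]},
    {"slide": [0, 0, 0.075], "angular": [0, 0, 0]},
    {"slide": [0, 0, 0.078], "angular": [0, 0, 0]},
    {"slide": [0, 0, 0.078], "angular": [0, 0, 0]}
  ]
}}

```text
time_s: 8.7
position: [0.4776, 0.2043, 0.0676]
tool_rot: [1.0, -0.0, 0.0, -0.0]
force: [-0.2, 1.5, -2.3]
opening: 0.0436
grip_force: 61.4
```

Call:
{"name": "play_rows", "arguments": {
  "deltas": [
    {"slide": [0, 0, 0.003], "angular": [0, 0, 0]},
    {"slide": [0, 0, 0.004], "angular": [0, 0, 0]},
    {"slide": [0, 0, 0.004], "angular": [0, 0, 0]}
  ]
}}

```text
time_s: 9.07
position: [0.4778, 0.2044, 0.0662]
tool_rot: [1.0, -0.0, 0.0, -0.0]
force: [0.3, 1.8, 0.0]
opening: 0.0433
grip_force: 61.6
```

Call:
{"name": "play_rows", "arguments": {
  "deltas": [
    {"slide": [0, 0, 0], "angular": [0, 0, 0]},
    {"slide": [0, 0, 0], "angular": [0, 0, 0]},
    {"slide": [0, 0, 0], "angular": [0, 0, 0]},
    {"slide": [0, 0, 0], "angular": [0, 0, 0]},
    {"slide": [0, 0, -0.05], "angular": [0, 0, 0]},
    {"slide": [0, 0, -0.15], "angular": [0, 0, 0]},
    {"slide": [0, 0, -0.28], "angular": [0, 0, 0]},
    {"slide": [0, 0, -0.38], "angular": [0, 0, 0]},
    {"slide": [0, 0, -0.4], "angular": [0, 0, 0]}
  ],
  "jaw": 0.8
}}

```text
time_s: 10.2
position: [0.479, 0.2047, 0.2287]
tool_rot: [1.0, -0.001, 0.002, -0.001]
force: [0.4, 0.2, -0.3]
opening: 0.0689
grip_force: 0.0
```

Run:
```python
from h import *
go(.412,-.156,.2);go(.412,-.156,.06)
```

```text
slide [-0.1668  0.902   0.0689] ang [-0.0014 -0.003  -0.0008] min rows 6
slide [-0.1685  0.9028  0.4189] ang [-0.0014 -0.003  -0.0008] min rows 7
```

Call:
{"name": "play_rows", "arguments": {
  "deltas": [
    {"slide": [-0.01, 0.05, 0], "angular": [0, 0, 0]},
    {"slide": [-0.03, 0.15, 0], "angular": [0, 0, 0]},
    {"slide": [-0.05, 0.28, 0], "angular": [0, 0, 0]},
    {"slide": [-0.08, 0.42, 0], "angular": [0, 0, 0]},
    {"slide": [-0.1, 0.55, 0], "angular": [0, 0, 0]},
    {"slide": [-0.12, 0.67, 0], "angular": [0, 0, 0]},
    {"slide": [-0.14, 0.78, 0.02], "angular": [0, 0, 0]},
    {"slide": [-0.155, 0.86, 0.07], "angular": [0, 0, 0]},
    {"slide": [-0.163, 0.9, 0.15], "angular": [0, 0, 0]},
    {"slide": [-0.163, 0.9, 0.25], "angular": [0, 0, 0]},
    {"slide": [-0.163, 0.9, 0.32], "angular": [0, 0, 0]},
    {"slide": [-0.163, 0.9, 0.32], "angular": [0, 0, 0]},
    {"slide": [-0.163, 0.9, 0.32], "angular": [0, 0, 0]}
  ]
}}

```text
time_s: 11.82
position: [0.4112, -0.1561, 0.0983]
tool_rot: [1.0, -0.001, -0.001, 0.0]
force: [0.2, 0.2, 0.2]
opening: 0.0681
grip_force: 0.0
```

Run:
```python
from h import *
s=get_state();P=s["position"];print(s["time_s"],P,s["opening"])
go(.4125,-.156,.06)
S=get_image("side")
a=cv2.resize(S["img"][150:270,225:325],None,fx=4.5,fy=4.5,interpolation=cv2.INTER_CUBIC)
b=cv2.resize(S["img"][130:210,260:345],None,fx=4,fy=4,interpolation=cv2.INTER_CUBIC)
c=np.zeros((540,795,3),np.uint8);c[:540,:450]=a;c[:320,450:790]=b
cv2.imwrite("pics/p5.png",c[:,:,::-1])
print(proj(S,P+[0,-.034,0.005]),"cap",proj(S,np.array([.4125,-.156,.096])))
```

```text
11.825 [ 0.41117655 -0.15613353  0.09828607] 0.06811133627072084
slide [ 0.0034 -0.0003  0.0957] ang [ 0.      0.0008 -0.001 ] min rows 1
[269.38897649 215.19988474] cap [271.69989039 211.86047637]
```

View pics/p5.png

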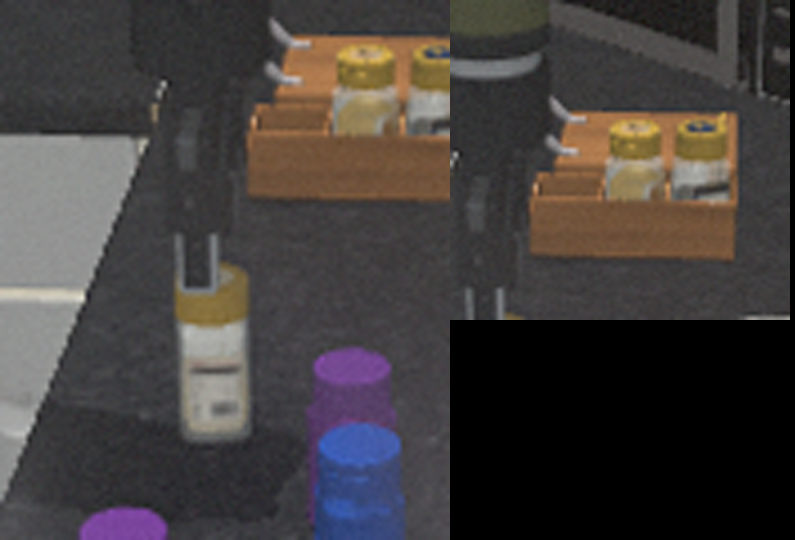

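Jar one stands upright in cell1. For jar two the finger is at column 268.8 and the cap at 272.3, so I add 2–3 mm in x, then descend and grip.

Call:
{"name": "play_rows", "arguments": {
  "deltas": [
    {"slide": [0.006, 0, 0.03], "angular": [0, 0, 0]},
    {"slide": [0.006, 0, 0.07], "angular": [0, 0, 0]},
    {"slide": [0.006, 0, 0.095], "angular": [0, 0, 0]},
    {"slide": [0.006, 0, 0.095], "angular": [0, 0, 0]},
    {"slide": [0.006, 0, 0.095], "angular": [0, 0, 0]}
  ]
}}

```text
time_s: 12.5
position: [0.4147, -0.1558, 0.0603]
tool_rot: [1.0, -0.0, 0.0, 0.0]
force: [-0.9, -0.4, 0.3]
opening: 0.0682
grip_force: 0.0
```

Call:
{"name": "play_rows", "arguments": {
  "deltas": [
    {"slide": [0, 0, 0], "angular": [0, 0, 0]},
    {"slide": [0, 0, 0], "angular": [0, 0, 0]},
    {"slide": [0, 0, 0], "angular": [0, 0, 0]},
    {"slide": [0, 0, 0], "angular": [0, 0, 0]},
    {"slide": [0, 0, 0], "angular": [0, 0, 0]}
  ],
  "jaw": 0
}}

```text
time_s: 13.12
position: [0.4148, -0.1559, 0.0608]
tool_rot: [1.0, -0.0, 0.001, 0.0]
force: [-1.2, -0.2, 6.0]
opening: 0.0406
grip_force: 59.8
```

```bash
python3 -c "
from h import *
go(.424,.2044,.152)"
```

```text
slide [ 0.0224 -0.9008 -0.2283] ang [ 0.0003 -0.0008 -0.0006] min rows 6
```

Call:
{"name": "play_rows", "arguments": {
  "deltas": [
    {"slide": [0, 0, -0.05], "angular": [0, 0, 0]},
    {"slide": [0, 0, -0.15], "angular": [0, 0, 0]},
    {"slide": [0, 0, -0.27], "angular": [0, 0, 0]},
    {"slide": [0, -0.05, -0.34], "angular": [0, 0, 0]},
    {"slide": [0, -0.14, -0.37], "angular": [0, 0, 0]},
    {"slide": [0.01, -0.26, -0.37], "angular": [0, 0, 0]},
    {"slide": [0.015, -0.38, -0.37], "angular": [0, 0, 0]},
    {"slide": [0.02, -0.5, -0.37], "angular": [0, 0, 0]},
    {"slide": [0.024, -0.62, -0.37], "angular": [0, 0, 0]},
    {"slide": [0.024, -0.73, -0.37], "angular": [0, 0, 0]},
    {"slide": [0.024, -0.82, -0.35], "angular": [0, 0, 0]},
    {"slide": [0.024, -0.88, -0.3], "angular": [0, 0, 0]},
    {"slide": [0.024, -0.9, -0.24], "angular": [0, 0, 0]},
    {"slide": [0.024, -0.9, -0.23], "angular": [0, 0, 0]},
    {"slide": [0.024, -0.9, -0.23], "angular": [0, 0, 0]},
    {"slide": [0.024, -0.9, -0.23], "angular": [0, 0, 0]}
  ]
}}

```text
time_s: 15.12
position: [0.425, 0.2036, 0.1529]
tool_rot: [1.0, -0.001, 0.001, -0.0]
force: [-0.5, 0.7, -0.8]
opening: 0.0404
grip_force: 61.0
```

Run:
```python
from h import *
s=get_state();P=s["position"];print(s["time_s"],P,s["tool_rot"],s["opening"])
go(.424,.2044,.1)
S=get_image("side")
crop(S,260,110,90,100,5.5,"pics/p6.png")
print("bottom px side",proj(S,P+[0,0,-.06]),"cell0 rim centre",proj(S,np.array([.424,.2044,.05])),"cell0 rim near",proj(S,np.array([.424,.1754,.05])))
```

```text
15.125 [0.4249776  0.20360205 0.1528741 ] [ 9.99999170e-01 -1.13436352e-03  6.01333825e-04 -1.03594365e-04] 0.04044349632703959
slide [-0.0026 -0.002   0.1322] ang [-0.0001 -0.0008 -0.0014] min rows 1
bottom px side [289.2820723  164.36680144] cell0 rim centre [289.1592583  176.62853686] cell0 rim near [288.34755687 179.9534221 ]
```

View pics/p6.png

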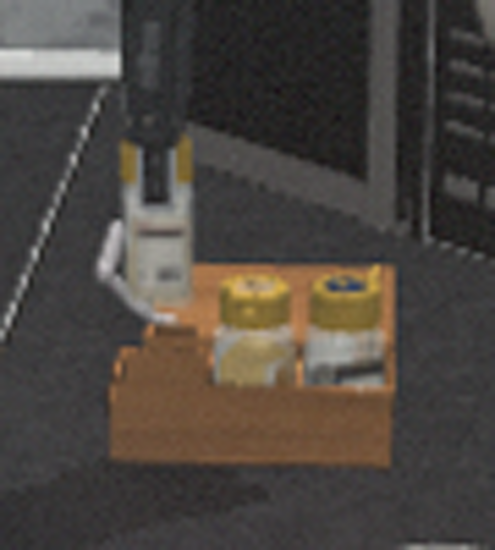

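The held jar is at side column 289.1, with cell0's centre at about 289.7–290, so I nudge x by about +1.5 mm and descend.

Call:
{"name": "play_rows", "arguments": {
  "deltas": [
    {"slide": [0.004, -0.001, 0.03], "angular": [0, 0, 0]},
    {"slide": [0.004, -0.001, 0.06], "angular": [0, 0, 0]},
    {"slide": [0.004, -0.001, 0.09], "angular": [0, 0, 0]},
    {"slide": [0.004, -0.001, 0.11], "angular": [0, 0, 0]},
    {"slide": [0.004, -0.001, 0.13], "angular": [0, 0, 0]},
    {"slide": [0.004, -0.001, 0.13], "angular": [0, 0, 0]}
  ]
}}

```text
time_s: 15.92
position: [0.4257, 0.2045, 0.0995]
tool_rot: [1.0, -0.0, -0.0, 0.0]
force: [0.2, 0.6, -1.5]
opening: 0.04
grip_force: 61.0
```

Call:
{"name": "play_rows", "arguments": {
  "deltas": [
    {"slide": [0, 0, 0.025], "angular": [0, 0, 0]},
    {"slide": [0, 0, 0.05], "angular": [0, 0, 0]},
    {"slide": [0, 0, 0.065], "angular": [0, 0, 0]},
    {"slide": [0, 0, 0.075], "angular": [0, 0, 0]},
    {"slide": [0, 0, 0.082], "angular": [0, 0, 0]},
    {"slide": [0, 0, 0.082], "angular": [0, 0, 0]}
  ]
}}

```text
time_s: 16.68
position: [0.4261, 0.2047, 0.0672]
tool_rot: [1.0, -0.0, 0.0, 0.0]
force: [0.5, -0.8, -1.4]
opening: 0.0403
grip_force: 61.0
```

Call:
{"name": "play_rows", "arguments": {
  "deltas": [
    {"slide": [0, 0, 0.002], "angular": [0, 0, 0]},
    {"slide": [0, 0, 0.003], "angular": [0, 0, 0]}
  ]
}}

```text
time_s: 16.92
position: [0.4262, 0.2046, 0.0668]
tool_rot: [1.0, -0.001, 0.0, -0.0]
force: [-1.2, -0.8, 10.5]
opening: 0.0402
grip_force: 62.1
```

Call:
{"name": "play_rows", "arguments": {
  "deltas": [
    {"slide": [0, 0, 0], "angular": [0, 0, 0]},
    {"slide": [0, 0, 0], "angular": [0, 0, 0]},
    {"slide": [0, 0, 0], "angular": [0, 0, 0]},
    {"slide": [0, 0, -0.04], "angular": [0, 0, 0]},
    {"slide": [0, 0, -0.12], "angular": [0, 0, 0]},
    {"slide": [0, 0, -0.24], "angular": [0, 0, 0]},
    {"slide": [0, 0, -0.34], "angular": [0, 0, 0]},
    {"slide": [0, 0, -0.36], "angular": [0, 0, 0]},
    {"slide": [0, 0, -0.36], "angular": [0, 0, 0]}
  ],
  "jaw": 0.62
}}

```text
time_s: 18.05
position: [0.426, 0.2047, 0.21]
tool_rot: [1.0, -0.0, 0.0, -0.0]
force: [0.7, 0.3, -0.0]
opening: 0.053
grip_force: 0.0
```

Run:
```python
from h import *
s=get_state();print(s["time_s"],s["position"],s["joints"],s["opening"])
T=get_image("top");S=get_image("side")
a=cv2.resize(T["img"][165:255,150:250],None,fx=3.5,fy=3.5,interpolation=cv2.INTER_CUBIC)
b=cv2.resize(S["img"][130:210,260:350],None,fx=5,fy=5,interpolation=cv2.INTER_CUBIC)
c=np.zeros((400,800,3),np.uint8);c[:315,:350]=a;c[:,350:]=b
cv2.imwrite("pics/p7.png",c[:,:,::-1])
go(.3825,.297,.2,np.pi/2);go(.3825,.297,.2,-np.pi/2)
print("bar px pred",proj(S,np.array([.3825,.255,.088])),proj(S,np.array([.3825,.34,.088])))
```

```text
18.05 [0.42595454 0.20467127 0.210029  ] [-0.59045703  0.52984671  0.0689707   2.04473766 -0.06475106  0.56866762
 -2.04786622] 0.05301765899239725
slide [-0.107  -0.2318  0.0223] ang [-4.0000e-04  1.7000e-03 -1.0005e+00] min rows 9
slide [-0.107  -0.2318  0.0223] ang [1.700e-03 4.000e-04 9.995e-01] min rows 9
bar px pred [277.97427699 160.12254441] [280.67739479 151.92881552]
```

View pics/p7.png

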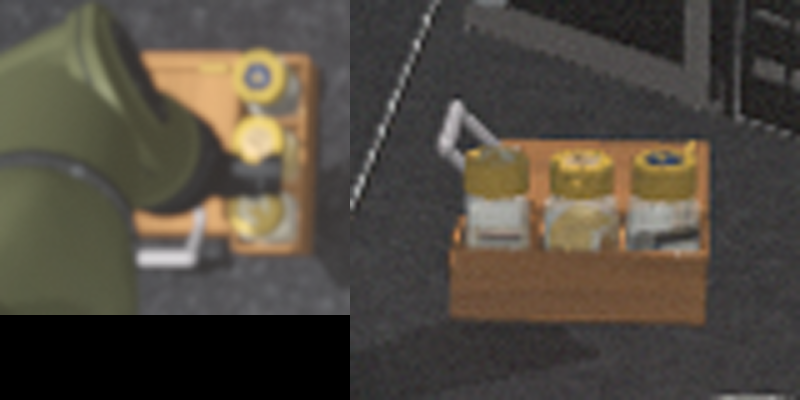

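All three jars stand in their cells, and the bar is visible at side (279,159)–(281,151). That gives bar x≈0.3835, y≈0.297. Next I turn 90° and go above the bar.

Call:
{"name": "play_rows", "arguments": {
  "deltas": [
    {"slide": [-0.01, -0.02, 0], "angular": [0, 0, 0.08]},
    {"slide": [-0.03, -0.05, 0], "angular": [0, 0, 0.18]},
    {"slide": [-0.045, -0.09, 0], "angular": [0, 0, 0.29]},
    {"slide": [-0.06, -0.13, 0], "angular": [0, 0, 0.4]},
    {"slide": [-0.075, -0.16, 0.01], "angular": [0, 0, 0.51]},
    {"slide": [-0.09, -0.19, 0.03], "angular": [0, 0, 0.62]},
    {"slide": [-0.1, -0.21, 0.05], "angular": [0, 0, 0.73]},
    {"slide": [-0.107, -0.23, 0.07], "angular": [0, 0, 0.84]},
    {"slide": [-0.107, -0.231, 0.09], "angular": [0, 0, 0.93]},
    {"slide": [-0.107, -0.231, 0.1], "angular": [0, 0, 1.0]},
    {"slide": [-0.107, -0.231, 0.1], "angular": [0, 0, 1.0]},
    {"slide": [-0.107, -0.231, 0.1], "angular": [0, 0, 1.0]},
    {"slide": [-0.107, -0.231, 0.1], "angular": [0, 0, 1.0]}
  ],
  "jaw": 0.5
}}

```text
time_s: 19.77
position: [0.3892, 0.2572, 0.191]
tool_rot: [0.725, -0.689, -0.008, 0.009]
force: [0.3, 0.5, 0.4]
opening: 0.0427
grip_force: 0.0
```

Run:
```python
from h import *
s=get_state();P=s["position"];print(s["time_s"],P,s["tool_rot"],s["joints"],s["opening"],s["force"])
go(.3835,.297,.073,-np.pi/2)
T=get_image("top");S=get_image("side")
print("microwave corners",[onz(T,u,v,.27).round(3).tolist() for u,v in((148,150),(100,120),(75,150))])
a=cv2.resize(T["img"][165:255,150:250],None,fx=3.5,fy=3.5,interpolation=cv2.INTER_CUBIC)
b=cv2.resize(S["img"][110:190,255:345],None,fx=5,fy=5,interpolation=cv2.INTER_CUBIC)
c=np.zeros((400,800,3),np.uint8);c[:315,:350]=a;c[:,350:]=b
cv2.imwrite("pics/p8.png",c[:,:,::-1])
for dx in(-.022,.022):print("finger tip inner",proj(S,P+[dx,0,.008]))
```

```text
19.775 [0.38916656 0.25718917 0.19102954] [ 0.72450095 -0.68916543 -0.00844332  0.00883778] [-1.25421084  0.84005101  1.09303894  2.08730875 -0.99978003  0.91424095
 -2.65413415] 0.042662554615756944 [0.31974924 0.45300151 0.41282012]
slide [-0.1001  0.002   0.2952] ang [ 0.0156 -0.0004  0.0318] min rows 2
microwave corners [[0.59, 0.36, 0.27], [0.669, 0.49, 0.27], [0.589, 0.546, 0.27]]
finger tip inner [272.60388156 127.4338208 ]
finger tip inner [286.13028866 127.71736282]
```

View pics/p8.png

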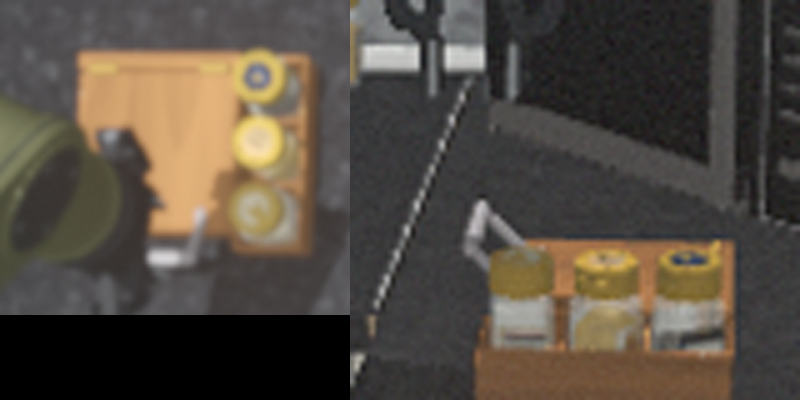

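The arm reached wrist limits (j7≈-2.65, j5≈-1.0), so it stopped short of the turn. Nothing was touched. I turn back the other way, since a half turn gives the same grasp.

Call:
{"name": "play_rows", "arguments": {
  "deltas": [
    {"slide": [0, 0, 0], "angular": [0, 0, -0.08]},
    {"slide": [0, 0, -0.02], "angular": [0, 0, -0.18]},
    {"slide": [0, 0, -0.04], "angular": [0, 0, -0.29]},
    {"slide": [0, 0, -0.05], "angular": [0, 0, -0.4]},
    {"slide": [0, 0, -0.05], "angular": [0, 0, -0.51]},
    {"slide": [0, 0, -0.05], "angular": [0, 0, -0.62]},
    {"slide": [0, 0, -0.05], "angular": [0, 0, -0.73]},
    {"slide": [0, 0, -0.05], "angular": [0, 0, -0.84]},
    {"slide": [0, 0, -0.05], "angular": [0, 0, -0.95]},
    {"slide": [0, 0, -0.05], "angular": [0, 0, -1]},
    {"slide": [0, 0, -0.05], "angular": [0, 0, -1]},
    {"slide": [0, 0, -0.05], "angular": [0, 0, -1]}
  ]
}}

```text
time_s: 21.38
position: [0.3901, 0.2565, 0.2116]
tool_rot: [1.0, 0.023, -0.012, 0.0]
force: [0.3, 0.5, -0.1]
opening: 0.0427
grip_force: 0.0
```

```bash
python3 -c "
from h import *
s=get_state();print(s['time_s'],s['position'],s['tool_rot'],s['joints'].round(2));go(.3835,.297,.17,np.pi/2)"
```

```text
21.375 [0.39013611 0.25652888 0.21162028] [ 9.99657217e-01  2.34778419e-02 -1.15805852e-02  3.60032305e-04] [-1.09  0.62  0.69  2.06 -0.63  0.7  -1.51]
slide [-0.0094 -0.1019  0.1043] ang [-0.0112  0.0119 -0.9701] min rows 9
```

Call:
{"name": "play_rows", "arguments": {
  "deltas": [
    {"slide": [0, -0.01, 0], "angular": [-0.001, 0.001, -0.09]},
    {"slide": [0, -0.02, 0.01], "angular": [-0.002, 0.002, -0.19]},
    {"slide": [-0.001, -0.03, 0.02], "angular": [-0.003, 0.003, -0.3]},
    {"slide": [-0.002, -0.045, 0.03], "angular": [-0.004, 0.004, -0.41]},
    {"slide": [-0.004, -0.06, 0.04], "angular": [-0.006, 0.006, -0.52]},
    {"slide": [-0.006, -0.07, 0.06], "angular": [-0.007, 0.007, -0.63]},
    {"slide": [-0.008, -0.08, 0.07], "angular": [-0.008, 0.008, -0.74]},
    {"slide": [-0.009, -0.09, 0.08], "angular": [-0.01, 0.01, -0.85]},
    {"slide": [-0.009, -0.1, 0.1], "angular": [-0.011, 0.011, -0.94]},
    {"slide": [-0.009, -0.102, 0.104], "angular": [-0.011, 0.012, -0.97]},
    {"slide": [-0.009, -0.102, 0.104], "angular": [-0.011, 0.012, -0.97]},
    {"slide": [-0.009, -0.102, 0.104], "angular": [-0.011, 0.012, -0.97]},
    {"slide": [-0.009, -0.102, 0.104], "angular": [-0.011, 0.012, -0.97]}
  ]
}}

```text
time_s: 23.0
position: [0.3838, 0.2969, 0.1702]
tool_rot: [0.707, 0.707, 0.0, 0.0]
force: [0.4, -0.3, 0.5]
opening: 0.0428
grip_force: 0.0
```

Run:
```python
from h import *
s=get_state();P=s["position"];print(s['time_s'],P,s['tool_rot'],s['joints'].round(2),s["opening"]);go(.3835,.297,.073,np.pi/2)
T=get_image("top");S=get_image("side")
a=cv2.resize(T["img"][165:255,150:250],None,fx=3.5,fy=3.5,interpolation=cv2.INTER_CUBIC)
b=cv2.resize(S["img"][110:190,255:345],None,fx=5,fy=5,interpolation=cv2.INTER_CUBIC)
c=np.zeros((400,800,3),np.uint8);c[:315,:350]=a;c[:,350:]=b
cv2.imwrite("pics/p9.png",c[:,:,::-1])
for dx in(-.022,.022):print("finger tip inner",proj(S,P+[dx,0,.008]))
```

```text
23.0 [0.3837987  0.29689314 0.17024949] [7.07085439e-01 7.07128101e-01 1.63725982e-04 5.69626450e-05] [-0.87  0.62  0.19  2.05 -0.24  0.49 -0.51] 0.04275449061427341
slide [ 2.000e-04 -8.000e-04  2.431e-01] ang [ 0.0002 -0.0001  0.    ] min rows 2
finger tip inner [272.60796019 130.19039717]
finger tip inner [285.7540692  130.46872865]
```

View pics/p9.png

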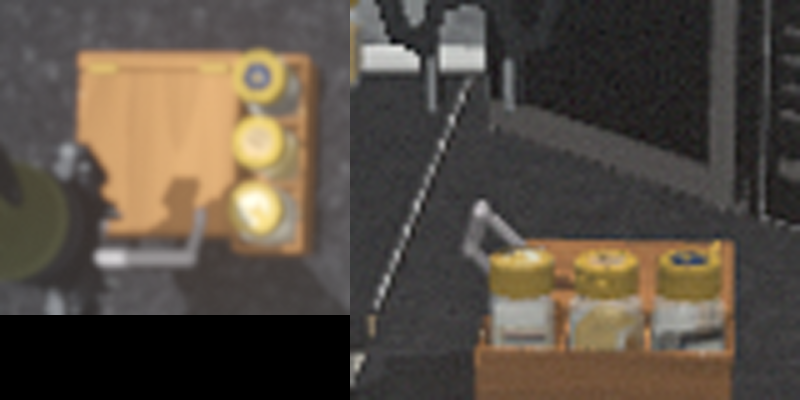

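Fingers straddle the bar in x (side columns 271 and 287, bar about 280). I descend to the bar.

Call:
{"name": "play_rows", "arguments": {
  "deltas": [
    {"slide": [0, 0.001, 0.04], "angular": [0, 0, 0]},
    {"slide": [0, 0.003, 0.1], "angular": [0, 0, 0]},
    {"slide": [0, 0.003, 0.15], "angular": [0, 0, 0]},
    {"slide": [0, 0.003, 0.19], "angular": [0, 0, 0]},
    {"slide": [0, 0.003, 0.22], "angular": [0, 0, 0]},
    {"slide": [0, 0.003, 0.24], "angular": [0, 0, 0]},
    {"slide": [0, 0.003, 0.24], "angular": [0, 0, 0]},
    {"slide": [0, 0.003, 0.24], "angular": [0, 0, 0]}
  ]
}}

```text
time_s: 24.1
position: [0.3851, 0.2971, 0.0744]
tool_rot: [0.707, 0.707, 0.0, -0.0]
force: [0.2, -0.6, 0.4]
opening: 0.0423
grip_force: 0.0
```

Call:
{"name": "play_rows", "arguments": {
  "deltas": [
    {"slide": [0, 0, 0], "angular": [0, 0, 0]},
    {"slide": [0, 0, 0], "angular": [0, 0, 0]},
    {"slide": [0, 0, 0], "angular": [0, 0, 0]},
    {"slide": [0, 0, 0], "angular": [0, 0, 0]},
    {"slide": [0, 0, 0], "angular": [0, 0, 0]},
    {"slide": [0, 0, 0], "angular": [0, 0, 0]}
  ],
  "jaw": 0
}}

```text
time_s: 24.85
position: [0.3848, 0.2971, 0.0745]
tool_rot: [0.707, 0.708, 0.0, -0.0]
force: [-0.7, -0.2, 5.3]
opening: 0.0097
grip_force: 58.5
```

Gripped. I lift along the arc, first to 20°.

Call:
{"name": "play_rows", "arguments": {
  "deltas": [
    {"slide": [0, 0.004, -0.018], "angular": [0, 0, 0]},
    {"slide": [0, 0.0085, -0.035], "angular": [0, 0, 0]},
    {"slide": [0, 0.014, -0.052], "angular": [0, 0, 0]},
    {"slide": [0, 0.02, -0.0695], "angular": [0, 0, 0]},
    {"slide": [0, 0.027, -0.086], "angular": [0, 0, 0]},
    {"slide": [0, 0.0345, -0.103], "angular": [0, 0, 0]},
    {"slide": [0, 0.043, -0.119], "angular": [0, 0, 0]},
    {"slide": [0, 0.052, -0.1345], "angular": [0, 0, 0]},
    {"slide": [0, 0.052, -0.1345], "angular": [0, 0, 0]}
  ]
}}

```text
time_s: 25.98
position: [0.4046, 0.2972, 0.1286]
tool_rot: [0.707, 0.708, -0.001, -0.001]
force: [-6.0, 2.4, 0.7]
opening: 0.0097
grip_force: 58.5
```

Call:
{"name": "play_rows", "arguments": {
  "deltas": [
    {"slide": [0, 0.0095, -0.0155], "angular": [0, 0, 0]},
    {"slide": [0, 0.02, -0.0305], "angular": [0, 0, 0]},
    {"slide": [0, 0.031, -0.045], "angular": [0, 0, 0]},
    {"slide": [0, 0.0425, -0.0585], "angular": [0, 0, 0]},
    {"slide": [0, 0.055, -0.072], "angular": [0, 0, 0]},
    {"slide": [0, 0.0675, -0.0845], "angular": [0, 0, 0]},
    {"slide": [0, 0.081, -0.097], "angular": [0, 0, 0]},
    {"slide": [0, 0.095, -0.1085], "angular": [0, 0, 0]},
    {"slide": [0, 0.109, -0.12], "angular": [0, 0, 0]},
    {"slide": [0, 0.124, -0.1305], "angular": [0, 0, 0]},
    {"slide": [0, 0.139, -0.14], "angular": [0, 0, 0]},
    {"slide": [0, 0.155, -0.149], "angular": [0, 0, 0]},
    {"slide": [0, 0.171, -0.1575], "angular": [0, 0, 0]},
    {"slide": [0, 0.187, -0.1655], "angular": [0, 0, 0]},
    {"slide": [0, 0.204, -0.1725], "angular": [0, 0, 0]},
    {"slide": [0, 0.221, -0.1785], "angular": [0, 0, 0]},
    {"slide": [0, 0.221, -0.1785], "angular": [0, 0, 0]},
    {"slide": [0, 0.221, -0.1785], "angular": [0, 0, 0]}
  ]
}}

```text
time_s: 28.22
position: [0.4931, 0.298, 0.2024]
tool_rot: [0.707, 0.707, 0.001, -0.001]
force: [-9.8, 1.7, 21.2]
opening: 0.0094
grip_force: 62.4
```

Run:
```python
from h import *
s=get_state();P=s["position"];print(s['time_s'],P,s['joints'].round(2),s["force"],s["opening"])
d=P-np.array([.3848,.2971,.0745]);b=np.array([-.163+d[0],.032+d[2]])
print("r",np.linalg.norm(b),"theta",np.degrees(np.arctan2(b[1],-b[0])-np.arctan2(.032,.163)))
T=get_image("top");S=get_image("side")
a=cv2.resize(T["img"][165:255,150:250],None,fx=3.2,fy=3.2,interpolation=cv2.INTER_CUBIC)
b=cv2.resize(S["img"][95:195,260:350],None,fx=5,fy=5,interpolation=cv2.INTER_CUBIC)
c=np.zeros((500,780,3),np.uint8);c[:288,:320]=a;c[:,325:775]=b
cv2.imwrite("pics/p10.png",c[:,:,::-1])
H=np.array([.5478,0,.056])
# predicted lid right-front edge (top corner) at several angles, side view
for th in(50,55,60,65):
    t=np.radians(th);dd=np.array([-np.cos(t),0,np.sin(t)]);n=np.array([np.sin(t),0,np.cos(t)])
    e=H+.138*dd+.002*n; e[1]=.2714-.04
    e2=H+.163*dd+.032*n; e2[1]=.2714-.015
    print(th,"edge corner",proj(S,e).round(1),"bar right end",proj(S,e2).round(1))
```

```text
28.225 [0.49307727 0.29802346 0.20244296] [-0.74  0.67  0.21  1.76 -0.2   0.73 -0.43] [-9.84260528  1.73592373 21.1701335 ] 0.009423247605522706
r 0.16904534156717826 theta 60.00518482281344
50 edge corner [300.8 141.1] bar right end [303.5 127.4]
55 edge corner [303.8 139.1] bar right end [307.5 125.6]
60 edge corner [307.  137.2] bar right end [311.7 124.1]
65 edge corner [310.4 135.7] bar right end [316.  122.9]
```

View pics/p10.png

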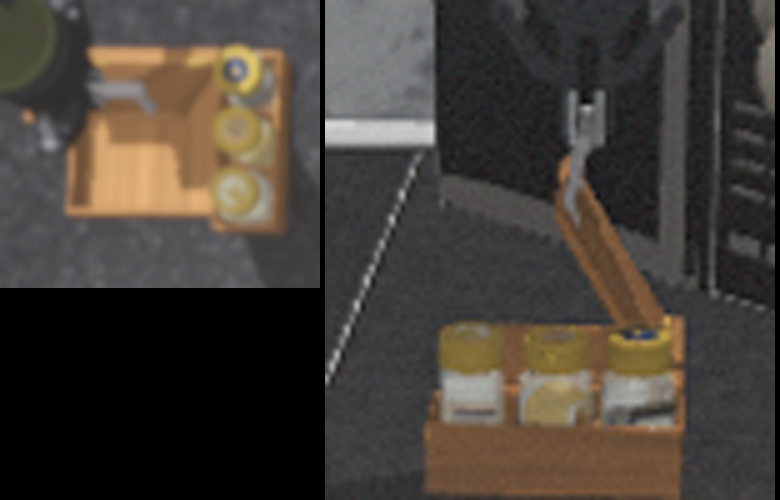

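The lid is open at about 60°: by the bar's x travel (108 mm) it is at 59.7°, and the image slope gives 60–61°. There is a small radial preload of 21 N, which I relax by raising the target slightly.

Call:
{"name": "play_rows", "arguments": {
  "deltas": [
    {"slide": [0, 0.001, -0.003], "angular": [0, 0, 0]},
    {"slide": [0, 0.001, -0.006], "angular": [0, 0, 0]},
    {"slide": [0, 0.001, -0.006], "angular": [0, 0, 0]},
    {"slide": [0, 0.001, -0.006], "angular": [0, 0, 0]}
  ]
}}

```text
time_s: 28.82
position: [0.4939, 0.298, 0.2029]
tool_rot: [0.707, 0.708, 0.0, -0.001]
force: [-4.1, 3.6, 6.0]
opening: 0.0097
grip_force: 60.7
```

Run:
```python
from h import *
s=get_state();P=s["position"];print(s['time_s'],P,s["force"],s["opening"],s["grip_force"])
S=get_image("side")
m=cv2.inRange(cv2.cvtColor(S["img"],cv2.COLOR_RGB2HSV),(5,90,60),(22,255,255))
L=[];Rr=[]
for v in range(138,158):
    u=np.flatnonzero(m[v,295:335])+295
    if len(u): L.append((u.min(),v));Rr.append((u.max(),v)); 
print([(int(a[0]),int(b[0]),a[1]) for a,b in zip(L,Rr)])
def slope(pts,y):
    # intersect pixel rays with plane y=const, fit x-z direction
    X=[]
    for u,v in pts:
        c,r=ray(S,u,v);X.append((c+r*(y-c[1])/r[1])[[0,2]])
    X=np.array(X);d=np.linalg.svd(X-X.mean(0))[2][0];return np.degrees(np.arctan2(abs(d[1]),abs(d[0]))),X.mean(0)
y=.2714-.040
print("left",slope(L[2:],y),"right(far side?)",slope(Rr[2:-2],y))
```

```text
28.825 [0.49385641 0.29798508 0.20287565] [-4.07561622  3.55071076  6.02215362] 0.009652115192790285 60.692464113235474
[(306, 316, 138), (306, 316, 139), (307, 317, 140), (308, 317, 141), (308, 318, 142), (309, 318, 143), (309, 319, 144), (310, 320, 145), (310, 320, 146), (311, 321, 147), (312, 321, 148), (312, 322, 149), (313, 323, 150), (313, 323, 151), (314, 324, 152), (314, 324, 153), (315, 325, 154), (316, 325, 155), (316, 326, 156), (317, 327, 157)]
left (np.float64(60.629942052178244), array([0.49642244, 0.13895473])) right(far side?) (np.float64(60.00344478554534), array([0.52604679, 0.14305114]))
```

```bash
python3 -c "
from station import *
print(sign_off())"
```

```text
the job is handed in; nothing more can be done
None
```

The job is handed in at about 29 s of robot time: both jars stand upright in the two empty cells (near and middle), and the gripper is holding the lid open at about 60° (60.0–60.6° measured). The jar already in the far cell was not moved, I didn't touch the tin, mug or honey jar, and I viewed 12 pictures against your limit of 10.

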